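# Drive a tight bush out of a bearing housing with a drift

### The job

Take the thick steel drift (the one with the thicker grip) from the wooden rack and use it from above to push the tight brass bush right down out of the bearing housing's bore until it sits on the receiving plate underneath. Push gently: never press hard on the housing, the stand or the bush. Then stand the drift back in the rack fully home, leaving the thin drift and the other things on the bench where they are.

Things in the scene. Friction and masses are not known exactly. Their poses are not given: they have to be found in the camera images.
- stand: Press-out stand fixed to the bench: dark steel base 150 x 100 x 10 mm, four posts, two aluminium rails 150 mm long along its x, rail tops 50 mm above the bench, with 8 mm high fences at y = +-37 to 45 mm. Origin: centre of the base's underside, on the bench; z up. An aluminium bearing housing is clamped on the rails between the fences.
- channel_mid (a point): Point of the stand 86 mm above its origin, level with the housing's top face. The housing, a block 60 mm (stand x) x 70 mm (y) x 36 mm high, is clamped with its centre anywhere from x = -22 to +22 mm of this point. THIS IS NOT MEASURED: find it by touch (say on an end face, 30 mm from the bore's axis) or by eye. It does not give way to the allowed forces.
- rail_mid (a point): Point of the stand 50 mm above its origin, level with the housing's underside. The housing's vertical bore, 20 mm in diameter with a 1 mm chamfer at its mouth, goes right through the housing's centre, so on y = 0 of the stand. A receiving plate 38 mm across hangs under the bore on four thin pillars, upper face 20 mm below the underside; it goes with the housing.
- bush (a joint): Tight brass bush, a ring 20 mm outside, 10 mm bore, 16 mm high. Value: depth (m) of its top face below the housing's top face; starts at 0.006 to 0.016, clear of the 36 mm long bore above 0.036, on the receiving plate at 0.040 (springy stop). It drags with about 9 N plus 1.5 N per 10 mm/s all the way, also between the pillars that guide it below, and stays where it is left.
- drift: Thick drift: steel tool upright in one of the rack's two holes. Round shaft 17 mm in diameter, 52 mm long, pointing down; collar 30 mm in diameter, 6 mm thick, resting on the rack's top; above it a round grip 22 mm in diameter, 52 mm long. Origin: centre of the collar's underside; z along the tool to the grip. 0.13 to 0.21 kg.
- drift_tip (a point): Centre of the lower end face of the thick drift's shaft, 52 mm below its origin.
- thin_drift: The thin drift: same collar, but a slimmer and shorter grip, 14 mm in diameter and 36 mm long, and a shaft only 6 mm in diameter that drops straight through the bush's hole. It stands in the rack's other hole and is to be left there. Origin: centre of the collar's underside.
- rack: Light wooden block 64 x 150 x 62 mm fixed to the bench, origin: centre of its underside; z up. Two vertical square holes, 22 x 22 mm and 56 mm deep, at y = +40 and -40 mm on its x = 0 line.
- rack_hole0 (a point): Centre of the mouth of the rack hole at y = +40 mm of the rack, 62 mm above the bench.
- rack_hole1 (a point): Centre of the mouth of the rack hole at y = -40 mm of the rack, 62 mm above the bench.
- side_cutter: Red side cutter lying on the bench, 136 x 54 x 12 mm, bystander; origin: centre of its underside.
- transformer: Small transformer, 30 x 56 x 30 mm, bystander; origin: centre of its underside.
- connector: Small cream pin connector, 11 x 22 x 15 mm, bystander; origin: centre of its underside.
Things that resemble listed ones, but are neither listed nor needed, are in the scene too. There is more than one size of the rack; the one meant has the size given above.

How it is judged (in metres and radians):
On the way, in this order (a step that is already met when the one before it is completed fails the run):
1. the thick drift's tip is inside the bore and has started the bush downward (z of drift_tip in the frame of stand below 0.072 m and x of drift_tip in the frame of stand between -0.026 and 0.026 m and y of drift_tip in the frame of stand between -0.004 and 0.004 m and value of joint bush between 0.018 and 0.035 m), for 0.05 s.
2. the bush is out of the bore, with the drift through the bore behind it (value of joint bush above 0.0375 m and z of drift_tip in the frame of stand below 0.056 m), for 0.05 s.
At the end, for the whole second after the job is handed in: The bush is out of the bore and down on the receiving plate (depth over 37.5 mm of 40), and the thick drift stands upright and still in a rack hole with its collar on the rack (within 6 mm of seated, under 0.08 rad of tilt); the thin drift is within 20 mm of where it stood (value of joint bush above 0.0375 m and (distance between drift and rack_hole0 below 0.006 m or distance between drift and rack_hole1 below 0.006 m) and angle between drift's own z axis and vertical below 0.08 rad and linear speed of drift below 0.02 m/s and distance of thin_drift from where it was at the start of the episode below 0.02 m); the robot touches nothing.
It fails at once if the thick drift presses on the stand, the housing or the bush with more than 30 N (contact force between drift and stand above 30 N).
It fails at once if the fingers or the arm press on the stand, the housing or the bush with more than 30 N (contact force between any of the fingers, the arm and stand above 30 N).
It fails at once if the thin drift is taken out of the rack (distance of thin_drift from where it was at the start of the episode above 0.03 m).
It fails at once if a bystander is moved by more than 30 mm (distance of any of side_cutter, transformer, connector from where it was at the start of the episode above 0.03 m).
It also fails if it takes over 56 s, if anything falls off the work surface, if the arm or the gripper's body presses on something with over 40 N, if the wrist force passes 120 N, or if a joint passes its speed limit or range.

### The arm

A 6-joint arm with a two-finger parallel gripper is mounted at the origin on a cart in front of the work surface, level with it; the furniture and walls round the work are solid. World frame = base frame: x ahead of the robot, y to its left, z up, the work surface at z = 0. Lengths are in mm, angles in rad, forces in N, time in s.
With the tool pointing down it reaches from about 425 to 950 mm from the base axis. Payload 14.7 kg.
Tool frame: the origin (TCP) lies between the finger pads; the fingertips stand 14 mm ahead of it and the grasp point (between the pads) lies 5 mm behind it; z points along the fingers, y is the direction in which the jaws open and shut (so a half turn about z gives the same grasp; the last joint's range is limited). The gripper opens to 85 mm and grips with 20 to 120 N. Pads are 22 mm wide; open, the fingers measure 114 mm over their backs; the gripper's body (76 mm by 85 mm) begins 54 mm behind the grasp point. The pads swing forward as they close: fully open they stand 13 mm farther back than shut.
Start: joints at [-1.239, 0.48, 1.596, -0, 1.065, -0.047], TCP at [240.389, -603.908, 245.297] pointing down, gripper open.
Joint ranges: [-2.75, 2.75], [-0.82, 2.05], [0.23, 2.67], [-1.56, 4.7], [0.09, 2.69], [-2.92, 2.92]. Speed limits (rad/s): [1.89, 1.89, 2.39, 3.01, 3.01, 3.01].

### API

Orientations are given as a rotation vector (axis times angle).
In Python, from workcell import robot, camera, camera_info gives the robot as it stands.
- The arm moves only by the shell command python3 -m handwheel 'ROWS' [FORCE]. ROWS is text: rows parted by semicolons, each of 5 numbers parted by spaces: the shift along the world's x, y, z in mm, then the turn about the world's z in degrees, then the finger opening in mm, from 0 to 85.4. A call has exactly 5 rows; each row shifts and turns the commanded pose from where the row before left it; what a row does not reach is not made up. A row lasts 1/12 s, in which the tool goes at most 41.7 mm and 7.16 degrees, less where a joint would pass 70% of its speed; a pose out of reach is approached as far as the arm can. A call with a gripper value outside its range is refused whole. The fingers move at their own pace and stop on an object; FORCE is the grip in N (left out, the last holds). Time passes only in rows, so rows that do not move let the fingers close, or fill a call up. It gives the time, the measured TCP pose, the force and the opening at its end, in the units of the state.
- robot.observe(): the state, without advancing time (a new reading comes with each control period).
- camera(name): name is "side" or "top" or "wrist"; returns (picture, depth): 480x640x3 uint8, red, green, blue; 480x640 float32, mm along the optical axis (not along the pixel's ray), 0 where there is no reading.
- camera_info(name): a dict with "intrinsics" (3x3 intrinsics, pixels), "dist" ([k1, k2, p1, p2, k3] as OpenCV has them; the pictures are not rectified), "eye" and "orientation" of the camera in the world. Camera axes: x right, y down, z forward; pixel columns grow to the right and rows downward; lengths in mm; the calibration is good to about 2 mm. A picture is of the moment at which its call begins: read the wrist's pose just before it. camera_info takes no time and is no camera call; for the wrist camera it gives the pose at the moment of the call.
- robot.job_done(): hands the job in, once; it reports no verdict.
The state is a dict: "time": time; "q": joint angles; "dq": joint speeds; "tau": joint torques, N m; "tcp_pos": TCP position; "tool_rot": TCP orientation; "ft_force": force on the tool from outside, world axes, zero at the start; "wrist_torque": the same for the moment, N m; "width": finger opening in mm.
Only numpy, scipy, OpenCV 4.12 (cv2) and the standard library are available. Lean on these libraries where they do the work, as an engineer would, in place of code of your own. Each camera call takes 0.05 s, during which the arm holds its last target. There are 200 camera calls.

## Working session

There is one attempt and no reset: what is moved stays moved. The work goes in short steps, Python scripts to look and compute and a shell command to move; the robot and the scene stay as the last step left them, time stands still between calls to the robot, and variables do not carry over. Pictures are saved under pics/ and viewed, about 8 in all and at most 12, crops included, and the job is handed in when it is done.

```bash
mkdir -p pics; ls; cat > h.py <<'E'
import numpy as np, cv2
from scipy.spatial.transform import Rotation as R
from workcell import robot, camera, camera_info
def grab(n):
    i=camera_info(n); p,d=camera(n); return p,d,i
def save(p,name): cv2.imwrite('pics/'+name,cv2.cvtColor(p,cv2.COLOR_RGB2BGR))
def Rm(i):
    o=np.array(i['orientation'],float); return o if o.shape==(3,3) else R.from_rotvec(o).as_matrix()
def ray(i,uv):
    q=cv2.undistortPoints(np.array(uv,float).reshape(-1,1,2),np.array(i['intrinsics'],float),np.array(i['dist'],float)).reshape(-1,2)
    return np.c_[q,np.ones(len(q))]@Rm(i).T
def at_z(i,uv,z):
    r=ray(i,uv); e=np.array(i['eye'],float); return e+r*((z-e[2])/r[:,2])[:,None]
def at_d(i,uv,d):
    return np.array(i['eye'],float)+ray(i,uv)*np.array(d,float).reshape(-1,1)
def cloud(i,d):
    v,u=np.nonzero(d>0); return at_d(i,np.c_[u,v],d[v,u]),u,v
E
python3 - <<'E'
from h import *
for n in ('top','side'):
    p,d,i=grab(n); save(p,n+'0.png'); np.savez('pics/'+n+'0.npz',p=p,d=d); print(n,i)
print(robot.observe())
E
```

```text
pics
top {'intrinsics': array([[491.91714849,   0.        , 325.3292163 ],
       [  0.        , 491.91714849, 239.52334212],
       [  0.        ,   0.        ,   1.        ]]), 'dist': array([-0.02441552,  0.        ,  0.        ,  0.        ,  0.        ]), 'eye': array([ 390.2085087 , -207.81231897, 1523.73839704]), 'orientation': array([-2.18120667,  2.18876343, -0.04914914])}
side {'intrinsics': array([[603.12386897,   0.        , 319.30353258],
       [  0.        , 603.12386897, 236.4942182 ],
       [  0.        ,   0.        ,   1.        ]]), 'dist': array([-0.03850832,  0.        ,  0.        ,  0.        ,  0.        ]), 'eye': array([-149.53174422,  900.97146263,  862.93265646]), 'orientation': array([-0.64015702,  2.44445111, -1.35749766])}
{'time': 0.1, 'q': array([-1.23855068e+00,  4.80781857e-01,  1.59682513e+00,  1.49769545e-06,
        1.06510494e+00, -4.66160675e-02]), 'dq': array([ 0.0008841 , -0.00104119, -0.0010757 ,  0.00078699,  0.00090116,
        0.00041337]), 'tau': array([-4.86742410e-04, -9.52259016e+01, -4.31041145e+01, -6.42030864e-04,
        5.32632053e-03,  5.00578949e-05]), 'tcp_pos': array([ 240.3018672 , -603.55592752,  244.72298212]), 'tool_rot': array([-3.08430644e+00, -5.91352009e-01,  2.48112706e-04]), 'ft_force': array([-0.61344539, -0.40099995, -0.06907415]), 'wrist_torque': array([-0.02226369,  0.01932239,  0.01046154]), 'width': 85.44750082607474}
```

View pics/top0.png

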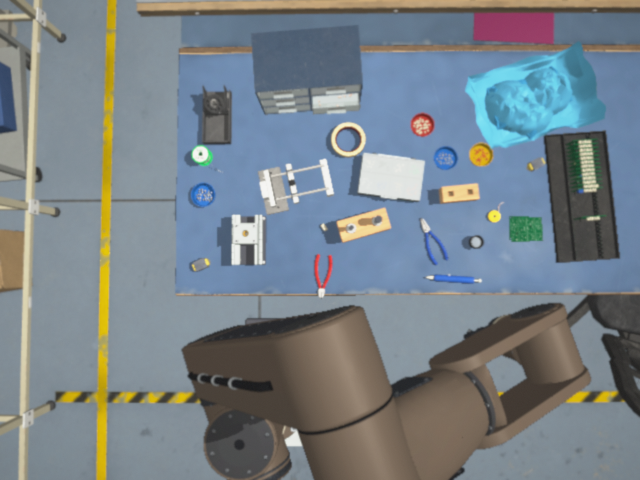

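View pics/side0.png

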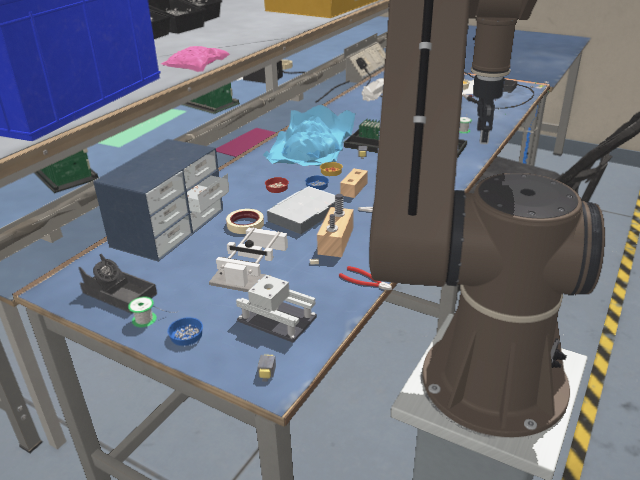

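Top view: the press-out stand is at (247,239) with its housing at (247,231). The rack with two drifts is at (363,225). The empty block at (460,193) is a smaller decoy, and the white frame at (295,183) is a decoy fixture. The drift candidates are (350,228) and (380,218), so I'll take a close crop of both.

```bash
python3 - <<'E'
from h import *
t=np.load('pics/top0.npz'); p,d=t['p'],t['d']; i=camera_info('top')
s=np.load('pics/side0.npz'); 
a=cv2.resize(p[195:275,215:295],(400,400),interpolation=2); b=cv2.resize(p[195:275,320:400],(400,400),interpolation=2)
c=cv2.resize(s['p'][190:260,300:370],(200,200),interpolation=2)
img=np.hstack([a,b]); cc=np.zeros((200,800,3),np.uint8); cc[:,:200]=c
c2=cv2.resize(s['p'][265:345,230:330],(250,200),interpolation=2); cc[:,210:460]=c2
save(np.vstack([img,cc]),'crop1.png')
P,u,v=cloud(i,d)
for nm,(u0,u1,v0,v1) in dict(stand=(215,280,205,275),rack=(315,405,195,255)).items():
    m=(u>=u0)&(u<u1)&(v>=v0)&(v<v1); Q=P[m]
    for lo,hi in ((5,15),(40,56),(57,67),(67,80),(80,92),(92,110),(110,130)):
        k=Q[(Q[:,2]>lo)&(Q[:,2]<hi)]
        if len(k)>3:
            r=cv2.minAreaRect(k[:,:2].astype(np.float32)); print(nm,lo,hi,len(k),np.round(r[0],1),np.round(r[1],1),round(r[2],1),'zmed',np.median(k[:,2]).round(1))
E
```

```text
stand 5 15 1071 [481.   55.8] [215.2 200.7] 0.1 zmed 8.1
stand 40 56 375 [492.   29.4] [128.8 175.9] 89.8 zmed 50.0
stand 57 67 194 [491.9  27.2] [176.1 130. ] 0.1 zmed 59.5
stand 67 80 63 [526.6  34.3] [ 81.5 143.7] 69.3 zmed 76.6
stand 80 92 434 [495.   48.3] [71.3 59.5] 89.9 zmed 85.9
stand 92 110 19 [496.3  45.5] [54.7 65.3] 9.3 zmed 92.4
rack 5 15 757 [ 525.9 -293.1] [275.7 183.5] 89.8 zmed 6.5
rack 40 56 41 [ 542.2 -303.4] [215.1 140.2] 89.7 zmed 50.8
rack 57 67 849 [ 521.1 -302.7] [ 64.5 150.7] 15.7 zmed 62.1
rack 67 80 102 [ 519.9 -302.1] [ 57.  141.3] 15.3 zmed 68.8
rack 80 92 5 [ 515.  -303.5] [14.1 69. ] 27.2 zmed 84.2
rack 92 110 27 [ 519.1 -299.8] [14.7 88. ] 12.3 zmed 102.4
rack 110 130 50 [ 518.6 -306.4] [20.  94.1] 20.5 zmed 118.7
```

View pics/crop1.png

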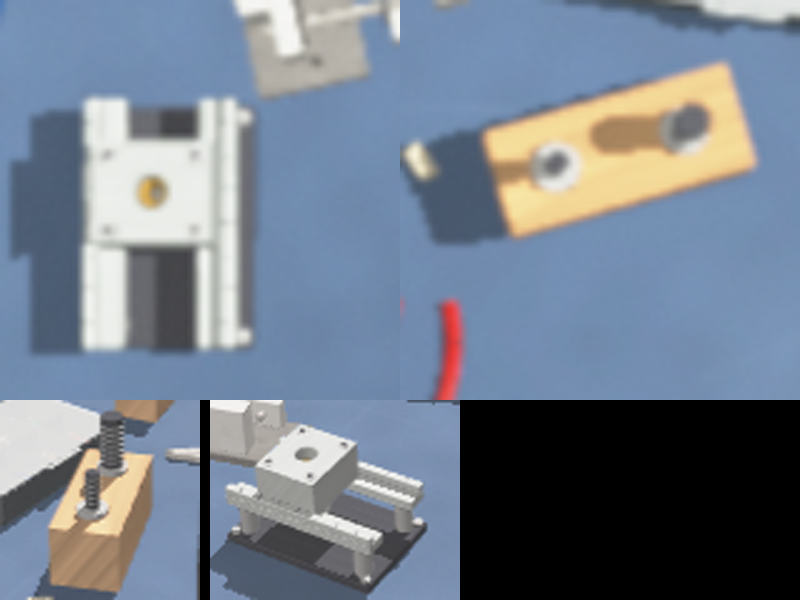

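The thick drift is the one at top pixel (377,220): dark, thick, tall grip, at the rack's -y end near world (532,-341). The thin one at (350,228) stays. Next I move above the thick drift for a wrist look.

```bash
python3 -m handwheel '30 26 0 -1 85; 30 26 0 -1 85; 30 26 0 -1 85; 30 26 0 -1 85; 30 26 0 -1 85'; python3 -m handwheel '30 26 0 -1 85; 30 26 0 0 85; 30 26 0 0 85; 30 26 0 0 85; 22 28 0 0 85'
python3 - <<'E'
from h import *
print(robot.observe()['tcp_pos'],robot.observe()['tool_rot'])
p,d,i=grab('wrist'); save(p,'w1.png'); np.savez('pics/w1.npz',p=p,d=d,e=i['eye'],o=i['orientation']); print(i)
E
```

```text
time: 0.52
tcp_pos: [391.3, -472.4, 245.0]
tool_rot: [-3.108, -0.454, 0.0]
ft_force: [1.3, -0.6, 1.4]
width: 84.8
time: 0.93
tcp_pos: [534.4, -340.4, 245.0]
tool_rot: [3.112, 0.43, 0.001]
ft_force: [0.2, 0.0, 0.9]
width: 85.2
[ 534.39106099 -340.44744242  245.03911376] [3.11195143e+00 4.29699224e-01 5.10271769e-04]
{'intrinsics': array([[380.10128761,   0.        , 318.43848015],
       [  0.        , 380.10128761, 240.47765521],
       [  0.        ,   0.        ,   1.        ]]), 'dist': array([-0.01808784,  0.        ,  0.        ,  0.        ,  0.        ]), 'eye': array([ 606.35530118, -319.87329241,  372.77756507]), 'orientation': array([ 2.30224231, -1.7431665 , -0.26859724])}
```

View pics/w1.png

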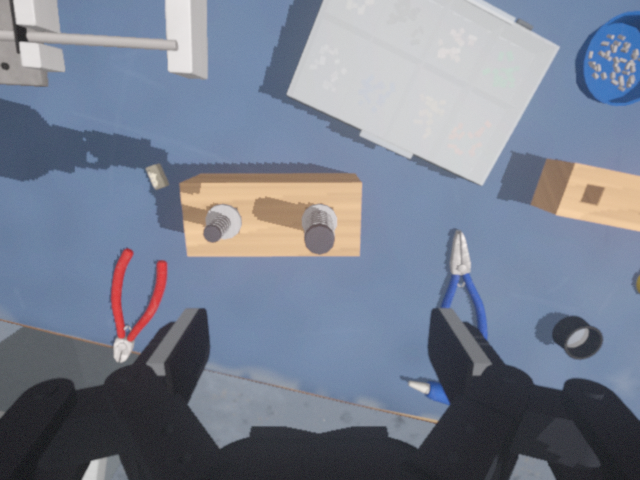

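The wrist view shows the thick drift's grip top at about (320,239) and the thin one's at (212,232). Both stand in the 64x150 rack.

```bash
python3 - <<'E'
from h import *
i=camera_info('wrist'); w=np.load('pics/w1.npz'); i['eye']=w['e'];i['orientation']=w['o']
P,u,v=cloud(i,w['d'])
m=(u>160)&(u<400)&(v>150)&(v<280)
Q=P[m]
print('z of grip top',np.median(P[(abs(u-320)<6)&(abs(v-239)<6)],0))
for lo,hi in ((57,65),):
    k=Q[(Q[:,2]>lo)&(Q[:,2]<hi)]; r=cv2.minAreaRect(k[:,:2].astype(np.float32)); print(r,np.median(k[:,2]))
k=Q[(Q[:,2]>115)&(Q[:,2]<125)]; print('grip',len(k),cv2.minEnclosingCircle(k[:,:2].astype(np.float32)),k.mean(0))
k=P[m&(u>280)]; k=k[(k[:,2]>66.)&(k[:,2]<70)]; print('collar',len(k),cv2.minEnclosingCircle(k[:,:2].astype(np.float32)))
print('px grip',at_z(i,[(319.5,239)],120),'rack corners top',at_z(i,[(181,183),(361,182),(361,257),(187,257)],62).round(1))
rot=R.from_rotvec(robot.observe()['tool_rot']).as_matrix(); print('jaw deg',np.degrees(np.arctan2(rot[1,1],rot[0,1])))
E
```

```text
z of grip top [ 530.90265554 -341.87938991  119.12858301]
((518.7591552734375, -302.8008728027344), (64.85352325439453, 150.6956787109375), 16.07575225830078) 61.26303475374539
grip 723 ((530.125, -341.2997741699219), 10.865652084350586) [ 530.61307083 -341.30185544  118.9454461 ]
collar 286 ((530.1141357421875, -341.4994201660156), 14.745673179626465)
px grip [[ 531.13289933 -341.50318417  120.        ]] rack corners top [[ 529.3 -224.    62. ]
 [ 570.1 -365.9   62. ]
 [ 507.9 -385.6   62. ]
 [ 466.8 -239.8   62. ]]
jaw deg -74.17333048174925
```

```bash
python3 -m handwheel '-4 -1 -30 0 60; 0 0 -35 0 60; 0 0 -35 0 60; 0 0 -20 0 60; 0 0 0 0 60'; python3 -m handwheel '0 0 -15 0 60; 0 0 -10 0 60; 0 0 -8 0 60; 0 0 0 0 60; 0 0 0 0 60'; python3 -m handwheel '0 0 0 0 15; 0 0 0 0 15; 0 0 0 0 15; 0 0 0 0 15; 0 0 0 0 15' 70;
```

```text
time: 1.4
tcp_pos: [525.9, -341.1, 120.7]
tool_rot: [-3.107, -0.429, 0.008]
ft_force: [-0.6, 0.2, -1.5]
width: 59.8
time: 1.82
tcp_pos: [528.4, -343.0, 92.7]
tool_rot: [3.112, 0.429, 0.0]
ft_force: [-0.4, -0.5, 0.3]
width: 60.1
time: 2.23
tcp_pos: [528.7, -343.2, 93.1]
tool_rot: [3.111, 0.429, 0.001]
ft_force: [-1.8, 1.5, 6.7]
width: 20.7
```

```bash
python3 -m handwheel '0 0 15 0 15; 0 0 20 0 15; 0 0 25 0 15; 0 0 30 0 15; 0 0 20 0 15'; python3 -m handwheel '0 35 0 0 15; -3 41 0 0 15; -4 41 0 0 15; -5 41 0 0 15; -5 41 0 0 15';  python3 -m handwheel '-5 41 0 0 15; -5 41 0 0 15; -4 41 0 0 15; -4 41 0 0 15; 0 26 0 0 15';python3 -m handwheel '0 0 0 0 15; 0 0 0 0 15; 0 0 0 0 15; 0 0 0 0 15; 0 0 0 0 15'
python3 - <<'E'
from h import *
print(robot.observe()['tcp_pos'],robot.observe()['tool_rot'])
p,d,i=grab('wrist'); save(p,'w2.png'); np.savez('pics/w2.npz',p=p,d=d,e=i['eye'],o=i['orientation'])
E
```

```text
time: 2.65
tcp_pos: [528.8, -343.1, 204.9]
tool_rot: [3.111, 0.429, 0.002]
ft_force: [1.0, -0.2, -0.0]
width: 20.6
time: 3.07
tcp_pos: [510.8, -142.3, 202.6]
tool_rot: [3.112, 0.428, 0.001]
ft_force: [1.3, 1.1, -0.4]
width: 20.3
time: 3.48
tcp_pos: [492.0, 49.2, 202.6]
tool_rot: [-3.111, -0.431, 0.0]
ft_force: [0.9, -0.6, -2.2]
width: 20.4
time: 3.9
tcp_pos: [493.5, 45.1, 202.3]
tool_rot: [3.112, 0.427, -0.0]
ft_force: [-0.7, -0.3, -2.7]
width: 20.3
[493.48562696  45.05574406 202.31948204] [ 3.11236453e+00  4.26855316e-01 -3.25275923e-05]
```

View pics/w2.png

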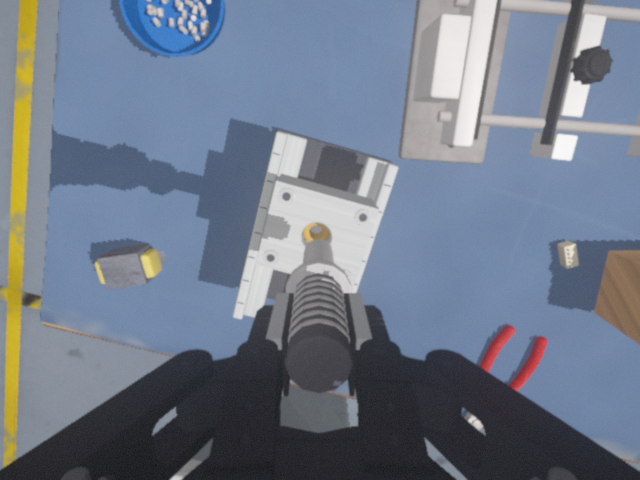

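The wrist picture shows the bore at about (316,233), with the brass ring around the bush. The drift's shaft overlays it from below, tip near (316,245). Next I measure the drift axis and the bore.

```bash
python3 - <<'E'
from h import *
i=camera_info('wrist'); w=np.load('pics/w2.npz'); i['eye']=w['e'];i['orientation']=w['o']; p=w['p']
tcp=robot.observe()['tcp_pos']
P,u,v=cloud(i,w['d'])
# housing top
m=(u>220)&(u<400)&(v>120)&(v<330)&(abs(P[:,2]-86)<4); k=P[m]; r=cv2.minAreaRect(k[:,:2].astype(np.float32)); print('housing',r,np.median(k[:,2]))
m=(u>220)&(u<400)&(v>120)&(v<330)
for z in (8,50,58):
    k=P[m&(abs(P[:,2]-z)<2)]; print(z,len(k),np.percentile(k[:,:2],[1,99],axis=0).round(1).tolist())
# grip slices (drift)
Q=P[(u>270)&(u<370)&(v>235)&(v<400)]
for lo,hi in ((115,130),(130,155),(160,170),(170,178),(178,183),(183,195),(195,220),(222,235)):
    k=Q[(Q[:,2]>lo)&(Q[:,2]<hi)&(np.hypot(*(Q[:,:2]-tcp[:2]).T)<18)]
    if len(k)>5: print(lo,hi,len(k),'z',k[:,2].mean().round(1),'rel tcp circ',[np.round(np.array(cv2.minEnclosingCircle(k[:,:2].astype(np.float32))[0])-tcp[:2],1), round(cv2.minEnclosingCircle(k[:,:2].astype(np.float32))[1],1)])
c=p[205:295,256:376]; save(cv2.resize(c,(800,600),interpolation=2),'w2c.png')
E
```

```text
housing ((492.9952392578125, 47.3929557800293), (70.3660659790039, 60.61869812011719), 89.99352264404297) 85.29115482024321
8 2773 [[405.6, 6.5], [551.4, 97.5]]
50 2328 [[404.1, 10.5], [551.0, 84.6]]
58 2834 [[404.8, 3.1], [550.4, 92.4]]
115 130 152 z 124.8 rel tcp circ [array([2. , 1.5]), 8.3]
130 155 386 z 141.3 rel tcp circ [array([1.9, 1.3]), 8.4]
170 178 1056 z 175.8 rel tcp circ [array([4.1, 1.7]), 14.6]
178 183 124 z 180.4 rel tcp circ [array([6.9, 2.7]), 10.9]
183 195 696 z 189.2 rel tcp circ [array([8.7, 2.4]), 15.5]
195 220 2835 z 208.3 rel tcp circ [array([0.9, 0.2]), 17.5]
222 235 5120 z 227.6 rel tcp circ [array([0.5, 0.1]), 17.7]
```

View pics/w2c.png

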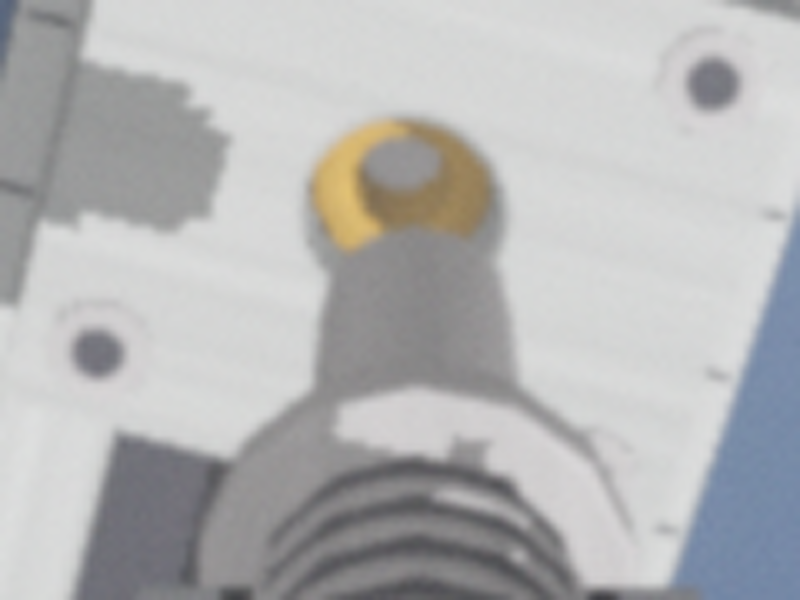

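```bash
python3 - <<'E'
from h import *
i=camera_info('wrist'); w=np.load('pics/w2.npz'); i['eye']=w['e'];i['orientation']=w['o']
tcp=robot.observe()['tcp_pos']; Rc=Rm(i); e=np.array(i['eye'])
def pr(c,r):
    a=np.linspace(0,6.283,180); X=np.c_[c[0]+r*np.cos(a),c[1]+r*np.sin(a),0*a+c[2]]
    q=cv2.projectPoints(((X-e)@Rc),np.zeros(3),np.zeros(3),np.array(i['intrinsics']),np.array(i['dist']))[0].reshape(-1,2)
    q=(q-[256,205])*6.667; return 'L%.0f R%.0f T%.0f B%.0f'%(q[:,0].min(),q[:,0].max(),q[:,1].min(),q[:,1].max())
print('bore r10',pr((493,47.4,86),10),'r11',pr((493,47.4,86),11))
print('tip',pr((tcp[0]+2,tcp[1]+1.4,119.2),8.5),'collar',pr((tcp[0]+2,tcp[1]+1.4,171.2),15))
print('bush r5 at depth 10',pr((493,47.4,76),5), pr((493,47.4,76),10))
E
```

```text
bore r10 L299 R498 T122 B312 r11 L289 R508 T112 B321
tip L316 R510 T213 B395 collar L192 R631 T346 B748
bush r5 at depth 10 L351 R447 T144 B235 L304 R495 T97 B281
```

```bash
python3 - <<'E'
from h import *
from scipy.optimize import least_squares
i=camera_info('wrist'); w=np.load('pics/w2.npz'); i['eye']=w['e'];i['orientation']=w['o']; p=w['p'].astype(int)
tcp=robot.observe()['tcp_pos']; P,u,v=cloud(i,w['d'])
Q=P[(u>290)&(u<345)&(v>235)&(v<275)]; Q=Q[np.hypot(*(Q[:,:2]-tcp[:2]).T)<16]
for lo,hi in ((122,137),(137,152),(122,160)):
    k=Q[(Q[:,2]>lo)&(Q[:,2]<hi)]
    f=least_squares(lambda c:np.hypot(*(k[:,:2]-c).T)-8.5,tcp[:2],loss='soft_l1',f_scale=.5); print(lo,hi,len(k),'shaft rel tcp',f.x-tcp[:2],np.sqrt(np.mean(f.fun**2)))
print('min z shaft',np.percentile(Q[Q[:,2]>100][:,2],1))
k=P[(u>280)&(u<352)&(v>262)&(v<300)]; k=k[(abs(k[:,2]-177)<4)]; print('collar top z',np.median(k[:,2]))
# brass pixels
m=(p[...,0]-p[...,2]>50); m[:, :290]=0;m[:,345:]=0;m[:215]=0;m[260:]=0
vv,uu=np.nonzero(m); D=w['d'][vv,uu]; X=at_d(i,np.c_[uu,vv],D); print('brass z pct',np.percentile(X[:,2],[10,30,50,70,90]), 'uL,uR,vT',uu.min(),uu.max(),vv.min())
E
```

```text
122 137 233 shaft rel tcp [1.07229935 1.09609441] 0.18094429220689978
137 152 255 shaft rel tcp [1.10510973 1.03576045] 0.1944691316428258
122 160 503 shaft rel tcp [1.09359256 1.06918464] 0.19090491850181976
min z shaft 120.07248897579282
collar top z 176.31367363827772
brass z pct [69.42591917 72.44756176 72.91813697 73.37077928 73.83477161] uL,uR,vT 303 328 223
```

```bash
python3 -m handwheel '-1.2 1 -10 0 15; 0 0 -10 0 15; 0 0 -6 0 15; 0 0 0 0 15; 0 0 0 0 15'; python3 -m handwheel '0 0 0 0 15; 0 0 0 0 15; 0 0 0 0 15; 0 0 0 0 15; 0 0 0 0 15'
cat > m.py <<'E'
from h import *
from scipy.optimize import least_squares
import sys
s=robot.observe(); tcp=s['tcp_pos']; p,d,i=grab('wrist'); print(tcp,s['ft_force'].round(1))
P,u,v=cloud(i,d)
Q=P[(u>285)&(u<350)&(v>215)&(v<280)]; Q=Q[np.hypot(*(Q[:,:2]-tcp[:2]).T)<16]
z0=tcp[2]-82; k=Q[(Q[:,2]>z0+3)&(Q[:,2]<z0+38)&(Q[:,2]>90)]
f=least_squares(lambda c:np.hypot(*(k[:,:2]-c).T)-8.5,tcp[:2],loss='soft_l1',f_scale=.5); print(len(k),'shaft xy',f.x,'rel',f.x-tcp[:2])
m=(u>150)&(u<450)&(v>80)&(v<400)&(abs(P[:,2]-86)<3); k=P[m]; print('housing',cv2.minAreaRect(k[:,:2].astype(np.float32)),np.median(k[:,2]))
save(cv2.resize(p[190:280,256:376],(800,600),interpolation=2),sys.argv[1])
E
python3 m.py w3.png
```

```text
time: 4.37
tcp_pos: [491.9, 46.9, 175.9]
tool_rot: [-3.112, -0.429, 0.002]
ft_force: [-0.6, 0.9, -0.6]
width: 20.5
time: 4.78
tcp_pos: [492.3, 47.1, 176.5]
tool_rot: [3.112, 0.429, 0.001]
ft_force: [-0.2, 0.4, -1.9]
width: 20.6
[492.29830251  47.12338758 176.50482991] [-0.2  0.4 -1.9]
487 shaft xy [493.42033334  48.2220758 ] rel [1.12203084 1.09868822]
housing ((493.0741882324219, 47.46212387084961), (70.20500946044922, 60.59157180786133), 89.98985290527344) 85.27732524627282
```

View pics/w3.png

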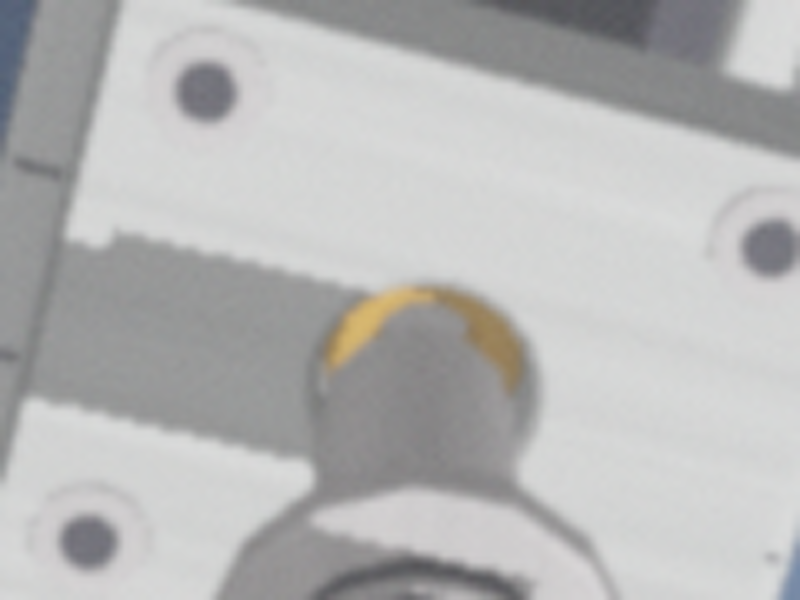

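The tip is about 0.7 mm left of the bore axis in the image (416 vs 423 px), so I correct by -0.9 mm in y and descend, watching the force.

```bash
python3 -m handwheel '-0.1 -0.9 0 0 15; 0 0 -2 0 15; 0 0 -2 0 15; 0 0 -2 0 15; 0 0 0 0 15'; python3 -m handwheel '0 0 -1 0 15; 0 0 -1 0 15; 0 0 -1 0 15; 0 0 0 0 15; 0 0 0 0 15'; python3 -m handwheel '0 0 -1 0 15; 0 0 -1 0 15; 0 0 0 0 15; 0 0 0 0 15; 0 0 0 0 15'
```

```text
time: 5.25
tcp_pos: [491.8, 46.2, 169.8]
tool_rot: [-3.112, -0.429, 0.001]
ft_force: [0.2, 0.2, -1.6]
width: 20.5
time: 5.67
tcp_pos: [492.1, 46.2, 167.3]
tool_rot: [-3.112, -0.429, 0.0]
ft_force: [0.1, -0.3, -2.0]
width: 20.5
time: 6.08
tcp_pos: [492.1, 46.2, 165.3]
tool_rot: [-3.112, -0.429, 0.0]
ft_force: [0.6, 0.4, -1.1]
width: 20.3
```

```bash
python3 -m handwheel '0 0 -1.5 0 15; 0 0 -1.5 0 15; 0 0 -1 0 15; 0 0 0 0 15; 0 0 0 0 15'; python3 -m handwheel '0 0 -1 0 15; 0 0 -1 0 15; 0 0 -1 0 15; 0 0 -1 0 15; 0 0 0 0 15'; python3 -m handwheel '0 0 -1 0 15; 0 0 -1 0 15; 0 0 -1 0 15; 0 0 -1 0 15; 0 0 0 0 15'
```

```text
time: 6.5
tcp_pos: [492.0, 46.2, 161.2]
tool_rot: [-3.112, -0.429, 0.0]
ft_force: [-0.4, -0.7, -0.8]
width: 20.4
time: 6.92
tcp_pos: [492.1, 46.2, 157.2]
tool_rot: [-3.112, -0.429, 0.0]
ft_force: [-0.3, 1.1, -0.9]
width: 20.2
time: 7.33
tcp_pos: [492.3, 46.2, 153.6]
tool_rot: [3.112, 0.429, 0.001]
ft_force: [-0.4, -0.3, 5.4]
width: 20.3
```

Contact with the bush felt (~7 N). I keep pushing slowly.

```bash
python3 -m handwheel '0 0 -1 0 15; 0 0 -1 0 15; 0 0 -1 0 15; 0 0 -1 0 15; 0 0 -1 0 15'; python3 -m handwheel '0 0 -1 0 15; 0 0 -1 0 15; 0 0 -1 0 15; 0 0 -1 0 15; 0 0 -1 0 15'; python3 -m handwheel '0 0 -1 0 15; 0 0 -1 0 15; 0 0 -1 0 15; 0 0 -1 0 15; 0 0 -1 0 15'
```

```text
time: 7.75
tcp_pos: [492.4, 46.2, 148.7]
tool_rot: [3.112, 0.429, 0.001]
ft_force: [-1.8, 0.1, 8.9]
width: 20.4
time: 8.17
tcp_pos: [492.4, 46.2, 143.7]
tool_rot: [3.112, 0.429, 0.001]
ft_force: [-1.6, -0.2, 9.7]
width: 20.6
time: 8.58
tcp_pos: [492.4, 46.2, 138.7]
tool_rot: [3.112, 0.429, 0.001]
ft_force: [-2.1, 0.5, 8.9]
width: 20.5
```

```bash
python3 -m handwheel '0 0 -1 0 15; 0 0 -1 0 15; 0 0 -1 0 15; 0 0 -1 0 15; 0 0 -1 0 15'; python3 -m handwheel '0 0 -1 0 15; 0 0 -1 0 15; 0 0 -0.5 0 15; 0 0 -0.5 0 15; 0 0 0 0 15'
```

```text
time: 9.0
tcp_pos: [492.4, 46.2, 133.7]
tool_rot: [3.112, 0.429, 0.001]
ft_force: [-2.1, -0.2, 10.0]
width: 20.3
time: 9.42
tcp_pos: [492.3, 46.2, 130.6]
tool_rot: [3.112, 0.429, 0.001]
ft_force: [-1.3, 1.1, 5.7]
width: 20.6
```

```bash
python3 -m handwheel '0 0 -0.4 0 15; 0 0 -0.4 0 15; 0 0 -0.3 0 15; 0 0 0 0 15; 0 0 0 0 15'; python3 -m handwheel '0 0 -0.3 0 15; 0 0 -0.3 0 15; 0 0 0 0 15; 0 0 0 0 15; 0 0 0 0 15'
```

```text
time: 9.83
tcp_pos: [492.3, 46.2, 129.5]
tool_rot: [3.112, 0.429, 0.001]
ft_force: [-2.3, 0.9, 5.8]
width: 20.1
time: 10.25
tcp_pos: [492.3, 46.2, 128.9]
tool_rot: [3.112, 0.429, 0.001]
ft_force: [-1.2, 0.2, 7.5]
width: 20.7
```

```bash
python3 -m handwheel '0 0 -0.3 0 15; 0 0 -0.3 0 15; 0 0 0 0 15; 0 0 0 0 15; 0 0 0 0 15'; python3 -m handwheel '0 0 -0.3 0 15; 0 0 0 0 15; 0 0 0 0 15; 0 0 0 0 15; 0 0 0 0 15'
```

```text
time: 10.67
tcp_pos: [492.5, 46.2, 128.6]
tool_rot: [3.112, 0.429, 0.002]
ft_force: [-2.0, 0.7, 14.3]
width: 20.5
time: 11.08
tcp_pos: [492.6, 46.2, 128.5]
tool_rot: [3.112, 0.429, 0.002]
ft_force: [-3.0, 0.1, 16.6]
width: 20.8
```

The stop is reached: force rises to ~17 N at TCP z 128.5, so the tip is at 46 mm and the bush at 40 mm depth. I withdraw straight up and go back over the rack.

```bash
python3 -m handwheel '0 0 6 0 15; 0 0 12 0 15; 0 0 14 0 15; 0 0 20 0 15; 0 0 25 0 15';python3 -m handwheel '0 0 0 0 15; 0 0 0 0 15; 0 0 0 0 15; 4 -30 0 0 15; 4 -40 0 0 15'; python3 -m handwheel '4 -41 0 0 15; 4 -41 0 0 15; 4 -41 0 0 15; 4 -41 0 0 15; 4 -41 0 0 15'; python3 -m handwheel '4 -41 0 0 15; 4 -41 0 0 15; 0.5 -31 0 0 15; 0 0 0 0 15; 0 0 0 0 15'; python3 -m handwheel '0 0 0 0 15; 0 0 0 0 15; 0 0 0 0 15; 0 0 0 0 15; 0 0 0 0 15'
cat > m2.py <<'E'
from h import *
from scipy.optimize import least_squares
import sys
s=robot.observe(); tcp=s['tcp_pos']; p,d,i=grab('wrist'); print(tcp,s['ft_force'].round(1))
P,u,v=cloud(i,d)
Q=P[(u>285)&(u<350)&(v>215)&(v<280)]; Q=Q[np.hypot(*(Q[:,:2]-tcp[:2]).T)<16]
z0=tcp[2]-82; k=Q[(Q[:,2]>z0+3)&(Q[:,2]<z0+38)]
f=least_squares(lambda c:np.hypot(*(k[:,:2]-c).T)-8.5,tcp[:2],loss='soft_l1',f_scale=.5); print(len(k),'shaft xy',f.x,'rel',f.x-tcp[:2])
m=(u>100)&(u<450)&(v>80)&(v<420)&(abs(P[:,2]-62)<3); r=cv2.minAreaRect(P[m][:,:2].astype(np.float32)); print('rack',r)
a=np.radians(r[2]); print('hole1 est',np.array(r[0])-40*np.array([-np.sin(a),np.cos(a)]))
save(cv2.resize(p[150:330,200:440],(800,600),interpolation=2),sys.argv[1])
E
python3 m2.py w4.png
```

```text
time: 11.5
tcp_pos: [491.2, 46.2, 204.7]
tool_rot: [-3.112, -0.429, 0.004]
ft_force: [0.9, -1.0, -1.3]
width: 20.4
time: 11.92
tcp_pos: [499.4, -22.6, 203.7]
tool_rot: [-3.111, -0.435, 0.002]
ft_force: [0.6, -0.2, -1.8]
width: 20.4
time: 12.33
tcp_pos: [519.2, -230.6, 203.4]
tool_rot: [-3.111, -0.429, 0.003]
ft_force: [1.9, 0.3, -0.9]
width: 20.5
time: 12.75
tcp_pos: [527.6, -343.2, 202.8]
tool_rot: [-3.111, -0.425, 0.003]
ft_force: [0.3, 0.2, -2.0]
width: 20.0
time: 13.17
tcp_pos: [528.8, -341.1, 204.8]
tool_rot: [3.112, 0.431, 0.0]
ft_force: [-0.2, 1.3, -1.9]
width: 20.5
[ 528.80041363 -341.11614317  204.84139206] [-0.2  1.3 -1.9]
485 shaft xy [ 529.87229821 -339.97122424] rel [1.07188457 1.14491893]
rack ((518.7183837890625, -302.6058349609375), (64.44507598876953, 150.9794158935547), 15.770259857177734)
hole1 est [ 529.58961412 -341.10020275]
```

View pics/w4.png

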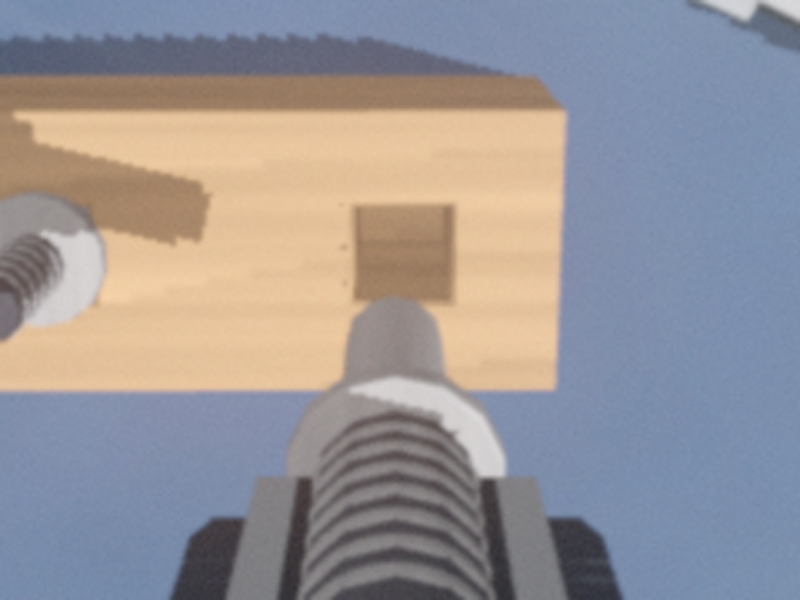

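The empty hole sits at crop (404,253) and the shaft is about 1–2 mm to its left, so I shift -1.5 mm in y and lower.

```bash
python3 -m handwheel '0 -1.5 -15 0 15; 0 0 -20 0 15; 0 0 -15 0 15; 0 0 0 0 15; 0 0 0 0 15'; python3 -m handwheel '0 0 -3 0 15; 0 0 -3 0 15; 0 0 -4 0 15; 0 0 -4 0 15; 0 0 0 0 15'; python3 m2.py w5.png | tail -4
```

```text
time: 13.63
tcp_pos: [528.3, -342.9, 154.4]
tool_rot: [-3.111, -0.429, 0.002]
ft_force: [0.4, -0.1, -1.3]
width: 20.3
time: 14.05
tcp_pos: [528.3, -343.1, 140.1]
tool_rot: [-3.112, -0.429, 0.001]
ft_force: [0.4, -0.4, -2.0]
width: 20.5
[ 528.32917587 -343.14357165  140.09316567] [ 0.4 -0.4 -2. ]
742 shaft xy [ 529.52194461 -342.24222154] rel [1.19276874 0.90135011]
rack ((518.6344604492188, -302.81097412109375), (65.1460189819336, 151.0089874267578), 15.76828384399414)
hole1 est [ 529.50436318 -341.30571681]
```

No contact with the tip at ~58, so it is inside the hole. I lower on.

```bash
python3 -m handwheel '0 0.5 -6 0 15; 0 0 -8 0 15; 0 0 -8 0 15; 0 0 -6 0 15; 0 0 0 0 15'; python3 -m handwheel '0 0 -5 0 15; 0 0 -4 0 15; 0 0 -3 0 15; 0 0 -2 0 15; 0 0 0 0 15'; python3 -m handwheel '0 0 -1 0 15; 0 0 -1 0 15; 0 0 -1 0 15; 0 0 0 0 15; 0 0 0 0 15'
```

```text
time: 14.52
tcp_pos: [527.8, -342.3, 110.8]
tool_rot: [-3.11, -0.429, 0.003]
ft_force: [0.5, 1.6, -1.7]
width: 20.3
time: 14.93
tcp_pos: [528.4, -342.7, 98.3]
tool_rot: [-3.112, -0.429, 0.001]
ft_force: [-0.9, -0.4, -0.6]
width: 20.7
time: 15.35
tcp_pos: [528.6, -342.8, 95.7]
tool_rot: [3.112, 0.429, 0.0]
ft_force: [0.5, 0.2, -1.1]
width: 20.6
```

```bash
python3 -m handwheel '0 0 -1 0 15; 0 0 -1 0 15; 0 0 -0.5 0 15; 0 0 0 0 15; 0 0 0 0 15'; python3 -m handwheel '0 0 0 0 25; 0 0 0 0 35; 0 0 0 0 50; 0 0 0 0 50; 0 0 0 0 50'; python3 -m handwheel '0 0 15 0 60; 0 0 20 0 60; 0 0 30 0 60; 0 0 35 0 60; 0 0 35 0 60'; python3 -m handwheel '0 0 10 0 60; 0 0 0 0 60; 0 0 0 0 60; 0 0 0 0 60; 0 0 0 0 60'
python3 - <<'E'
from h import *
print(robot.observe()['tcp_pos'])
p,d,i=grab('wrist'); save(p,'w6.png')
P,u,v=cloud(i,d); m=(u>150)&(u<400)&(v>130)&(v<300); Q=P[m]
k=Q[(Q[:,2]>115)&(Q[:,2]<125)]; print('grip',len(k),cv2.minEnclosingCircle(k[:,:2].astype(np.float32)),k.mean(0))
k=Q[(Q[:,2]>57)&(Q[:,2]<65)]; print('rack',cv2.minAreaRect(k[:,:2].astype(np.float32)))
k=P[m&(u>280)]; k=k[(k[:,2]>66.)&(k[:,2]<72)]; print('collar',len(k),cv2.minEnclosingCircle(k[:,:2].astype(np.float32)),np.median(k[:,2]))
p,d,i=grab('top'); save(cv2.resize(p[195:275,215:415],(800,320),interpolation=2),'t2.png')
P,u,v=cloud(i,d); k=P[(u>240)&(u<251)&(v>228)&(v<239)]; k=k[k[:,2]<84]; print('in bore z',np.sort(k[:,2]).round(0))
E
```

```text
time: 15.77
tcp_pos: [528.6, -342.8, 93.2]
tool_rot: [-3.112, -0.429, 0.0]
ft_force: [0.4, -0.8, -1.7]
width: 20.3
time: 16.18
tcp_pos: [528.6, -342.8, 93.2]
tool_rot: [3.112, 0.429, 0.0]
ft_force: [0.5, -0.7, -0.2]
width: 50.2
time: 16.6
tcp_pos: [528.1, -342.5, 229.3]
tool_rot: [-3.111, -0.429, 0.001]
ft_force: [1.3, -0.2, 0.1]
width: 59.8
time: 17.02
tcp_pos: [527.9, -342.3, 236.6]
tool_rot: [-3.11, -0.429, 0.003]
ft_force: [0.5, 1.4, -0.7]
width: 60.2
[ 527.93989939 -342.33549173  236.62081789]
grip 780 ((530.0935668945312, -341.6980285644531), 10.829404830932617) [ 530.63187865 -341.42277242  118.95545451]
rack ((518.7708129882812, -302.9349365234375), (64.48893737792969, 150.7720489501953), 15.792119979858398)
collar 290 ((530.2598876953125, -341.3436584472656), 14.851264953613281) 67.15500933594501
in bore z [28. 31. 31. 31. 32. 33. 33. 33. 40. 42. 43. 44. 45. 45. 45. 46. 47. 48.
 48. 49. 51. 51. 52. 53. 57. 59. 59. 62. 66. 67. 67. 70. 76. 76. 79. 79.
 79. 80. 81. 81. 81. 81. 81. 81. 81. 82. 82. 82. 83. 83. 84. 84.]
```

View pics/w6.png

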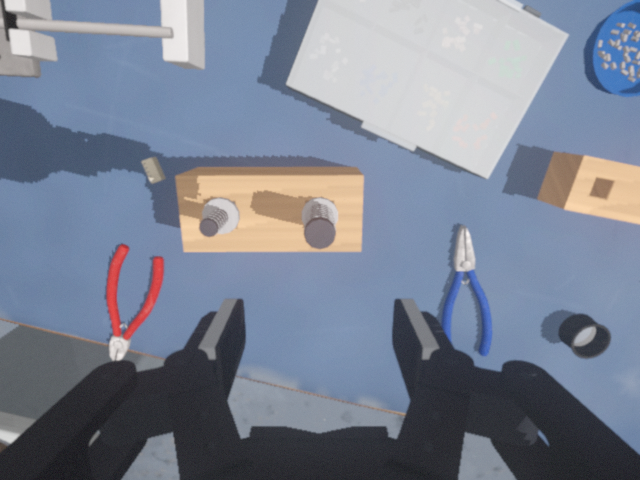

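View pics/t2.png

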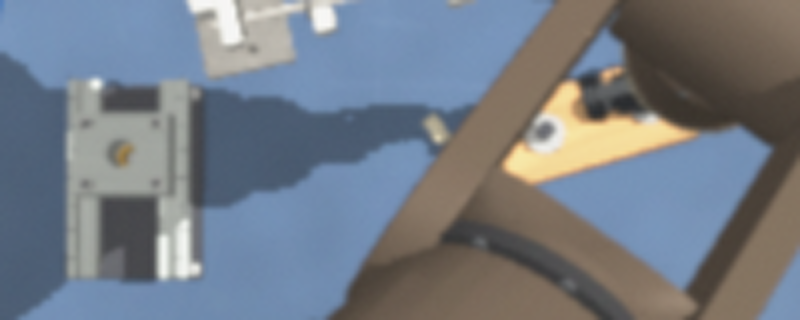

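The thick drift stands seated: grip top at (320,232), same height as at the start. The thin drift hasn't moved, and the bush shows deep in the bore at ~46 mm height. I hand in.

```bash
python3 -c "
from workcell import robot
print(robot.job_done())"
```

```text
the job is handed in; nothing more can be done
None
```

I took the thick drift from the rack and pushed the bush down through the bore onto the receiving plate. I then stood the drift back in its own hole and handed the job in, at about 17 s of the 56 s allowed.

- **Push force:** it read about 10 N on the way down. At the plate it rose to about 17 N, under the 30 N limit.
- **Bush:** when the force rose, the drift's tip was about 46 mm above the bench, which matches a bush depth of 40 mm. A final look from the top camera agreed roughly. Its depth readings inside the bore were scattered, but many lay at 43–49 mm.
- **Drift in the rack:** its position is within about 1 mm of the hole centre. The grip's top is at the same height as at the start (118.95 mm measured both times), so it is fully home. I did not measure tilt on its own.
- **Other things:** the thin drift and the side cutter look unmoved in the wrist picture. I did not check the connector or the transformer separately, and the transformer is not in the last pictures. The robot came near none of them and was clear of everything at the end.
- **Disagreement:** the pictures and the depth data differed by about 0.5–1 mm on where the bore and the rack hole were. I took values in between, and both insertions went in without side contact.

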